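# Set the boot jack's sliding jaw in its notch and lock the lever

### The job

Set the boot jack on the bench: push its sliding jaw along the rail towards the fixed jaw until it drops into the notch of the metal strip, leave it sitting there, and then push the jack's lever right over to its far stop to lock the setting. Only push: do not lift the jaw, and leave the jar, key block, shoehorn and reflector clip where they are.

Things in the scene. Friction and masses are not known exactly. Their poses are not given: they have to be found in the camera images.
- jack: Boot jack: wooden board fixed to the bench, 18 mm thick, with a rail, two jaws and a lever. Origin on the bench surface; the board spans x = -85..85 mm, y = -210..250 mm. z up; y runs along the rail from the sliding to the fixed jaw; x is across it, away from the robot (turned at most 0.25 rad).
- jaw_slide (a joint): Travel of the sliding jaw along the rail, m, growing in +y of the jack, from 0 to the end stop at 0.15; the jaw's centre is at y = -0.10 + value, x = 0 in the jack's frame. It starts between 0 and 0.035. It slides with about 2 N friction.
- jaw_drop (a joint): How far the sliding jaw has sunk, m: 0 riding on the strip, about 0.005 dropped in the notch, negative if lifted. Spring and weight press it down with about 9 N. At the notch it falls in by itself and the pushing force dips; then the notch's far side resists; pushing on with 10 to 25 N drives it out.
- jaw_back (a point): Centre of the sliding jaw's back face, the one to push (it faces -y of the jack), 64 mm above the bench, 25 mm behind the jaw's centre. The jaw is a wooden block 90 mm wide (x), 50 mm long (y), from 39 to 89 mm above the bench (5 mm lower once dropped), with an 8 mm rubber pad on its far face.
- notch (a point): Middle of the notch, level with the strip's top, 30 mm above the bench: a V groove along x of the jack, 19 mm wide, 6 mm deep, across the bare metal strip (42 mm wide) in the rail. The jaw drops in when its centre is over this point (back face 25 mm short of it). Its place along the rail differs each time.
- fixed_pad (a point): Centre of the rubber pad face of the fixed jaw, at x = 0, y = 119 mm, 63 mm up in the jack's frame. The fixed jaw is a wooden block 90 mm (x) by 50 mm (y), y = 127 to 177 mm, top 90 mm above the bench. Not to be moved.
- lever_tip (a point): Centre of the 26 mm steel ball on the jack's lever, about 110 mm above the bench at either stop, 120 mm upright. The lever is a 10 mm rod, 80 mm long, turning about a line along y of the jack at x = 0, y = 217 mm, 40 mm above the bench, on a 70 x 50 mm block whose top is 43 mm above the bench.
- lever (a joint): Lever angle, rad: 0 = leaning to -x of the jack (towards the robot) at its near stop, 0.5 = upright, 1.0 = leaning to +x, its far stop. Starts at 0 to 0.15. Stays where it is left; about 3 N at the ball moves it.
- jar: Bystander: clear glass jar with steel screw lid, 68 mm across, 95 mm tall, standing. Origin at the centre of its underside.
- key_block: Bystander: pale wooden key block, 50 x 100 x 55 mm, with two keys standing in it. Origin at the centre of its underside.
- shoehorn: Bystander: steel shoehorn lying flat, 200 mm long, 40 mm wide, 9 mm high. Origin at the centre of its underside, at the step between its narrow and wide parts.
- clip: Bystander: orange plastic reflector clip lying flat, 52 mm disc with a tongue, 18 mm high. Origin at the centre of its underside, under the disc.

How it is judged:
By the outcome, as a careful person would: the job done as asked, in the order asked, and still so for the second after the job is handed in, with the robot touching nothing.
It also fails if it takes over 48 s, if anything falls off the work surface, if the arm or the gripper's body presses on something with over 40 N, if the wrist force passes 120 N, or if a joint passes its speed limit or range.

### The arm

A 7-joint arm with a two-finger parallel gripper is mounted at the origin on the work surface. World frame = base frame: x ahead of the robot, y to its left, z up, the work surface at z = 0. Lengths are in mm, angles in rad, forces in N, time in s.
With the tool pointing down it reaches from about 425 to 825 mm from the base axis. Payload 3.6 kg.
Tool frame: the origin (TCP) lies on the centre line of the jaws, within the pads' length; the fingertips stand 25 mm ahead of it and the grasp point (between the pads) lies 6 mm ahead of it; x points along the fingers, y is the direction in which the jaws open and shut, and the axes are right-handed (so a half turn about x gives the same grasp; the last joint's range is limited). The gripper opens to 85 mm and grips with 20 to 120 N. Pads are 22 mm wide; open, the fingers measure 114 mm over their backs; the gripper's body (76 mm by 85 mm) begins 54 mm behind the grasp point. The pads swing forward as they close: fully open they stand 13 mm farther back than shut.
Start: joints at [-1.278, 0.615, -0.013, 1.423, 0.008, 1.103, -0.04], TCP at [203.695, 617.23, 256.297] pointing down, gripper open.
Joint ranges: [-3.12, 3.12], [-0.3, 2.06], [-1.34, 1.32], [0.26, 2.42], [-1.36, 4.5], [0.01, 1.98], [-2.84, 2.84]. Speed limits (rad/s): [2.79, 2.79, 3.14, 3.14, 3.14, 3.14, 3.14].

### API

Orientations are given as a unit quaternion [x, y, z, w].
In Python, from plant import ctrl gives the robot as it stands.
- The arm moves only by the shell command python3 -m inch 'ROWS' [FORCE]. ROWS is text: rows parted by semicolons, each of 5 numbers parted by spaces: the closure, from -1 (fully open) to 1 (shut), then the shift along the tool's x, y, z normalised to -1 to 1, where 1 is 1000 mm, then the turn about the tool's x normalised to -1 to 1, where 1 is pi/4 rad. A call has exactly 10 rows; each row is the pose to reach, as a shift and turn from the pose commanded when the call began, along the tool's axes at that moment; what a row does not reach only later rows make up. A row lasts 1/8 s, in which the tool goes at most 62.5 mm and 10.7 degrees, less where a joint would pass 70% of its speed; a pose out of reach is approached as far as the arm can. A call with a number of a shift or a turn outside -1 to 1 is refused whole. A call with a gripper value outside its range is refused whole. The fingers move at their own pace and stop on an object; FORCE is the grip in N (left out, the last holds). Time passes only in rows, so rows that repeat a pose let the fingers close, or fill a call up. It gives the time, the measured TCP pose, the force and the opening at its end, in the units of the state.
- ctrl.get_obs(): the state, without advancing time (a new reading comes with each control period).
- ctrl.read_camera(name): name is "scene" or "top" or "wrist"; returns a dict with "color" (420x560x3 uint8, red, green, blue), "vfov" (degrees; the focal length in pixels is half the picture's height over the tangent of half this angle, whatever the lens; pixels are square), "cx", "cy" (the principal point, pixels), "eye" and "attitude" of the camera in the world. Camera axes: x right, y down, z forward; pixel columns grow to the right and rows downward; lengths in mm; the calibration is good to about 2 mm. The wrist camera is an equidistant fisheye: a pixel r from the principal point sees the ray r / f radians off the axis. A picture is of the moment at which its call begins. There is no depth.
- ctrl.close_job(): hands the job in, once; it reports no verdict.
Trained networks look in the newest picture that a camera, given by its name, has taken for a name from the list of things; names that differ only in an ending like _2 or _b are one class to them, and where a whole thing is asked for, a point or a joint stands for the part that bears it (a point fixed in the world has none). Each returns a list of dicts, best first, with "confidence" (0 to 1); they miss things now and then, are a little off and sometimes report something else, mostly with a low value. They report only what shows in the picture. A call takes as long as a camera call.
- ctrl.search_frame(camera, query): "location" ([x, y, z] in mm, in the coordinates of the camera as it stood for that picture, good to about 4 mm: the middle of the surface that is visible of it).
- ctrl.tip_of(camera, query): "location" ([x, y, z] in mm, in the coordinates of the camera as it stood for that picture, good to about 4 mm: a listed point, or the origin of a listed thing).
The state is a dict: "clock": time; "q": joint angles; "joint_vel": joint speeds; "tau": joint torques, N m; "ee_pos": TCP position; "ee_rot": TCP orientation; "force": force on the tool from outside, world axes, zero at the start; "wrist_torque": the same for the moment, N m; "finger_gap": finger opening in mm.
Only numpy, scipy, OpenCV 4.12 (cv2) and the standard library are available. Lean on these libraries where they do the work, as an engineer would, in place of code of your own. Each camera call takes 0.05 s, during which the arm holds its last target.

## Working session

There is one attempt and no reset: what is moved stays moved. The work goes in short steps, Python scripts to look and compute and a shell command to move; the robot and the scene stay as the last step left them, time stands still between calls to the robot, and variables do not carry over. Pictures are saved under pics/ and viewed, and the job is handed in when it is done.

```bash
ls; mkdir -p pics; cat > h.py <<'E'
import numpy as np, cv2
from plant import ctrl
from scipy.spatial.transform import Rotation as R
def shot(cam,fn):
    d=ctrl.read_camera(cam); cv2.imwrite(f'pics/{fn}.png',d['color'][:,:,::-1]); return d
def att(d):
    a=np.array(d['attitude'],float)
    return R.from_quat(a).as_matrix() if a.size==4 else a.reshape(3,3)
def w(d,p): return att(d)@np.array(p)+np.array(d['eye'])
E
python3 - <<'E'
from h import *
o=ctrl.get_obs(); print({k:np.round(v,3).tolist() for k,v in o.items()})
print(R.from_quat(o['ee_rot']).as_matrix().round(3))
for c in ['scene','top','wrist']:
    d=shot(c,c+'0'); print(c,d['vfov'],d['cx'],d['cy'],d['eye'],d['attitude'])
    for q in ['jaw_back','notch','fixed_pad','lever_tip','jack','jar','key_block','shoehorn','clip']:
        print(q,[(w(d,r['location']).round(0).tolist(),round(r['confidence'],2)) for r in ctrl.tip_of(c,q)[:2]])
E
```

```text
pics
{'clock': 0.0, 'q': [-1.278, 0.616, -0.013, 1.425, 0.008, 1.103, -0.04], 'joint_vel': [-0.0, -0.0, -0.001, 0.0, -0.0, -0.0, -0.002], 'tau': [0.0, -46.921, 0.259, -17.104, 0.01, 0.009, 0.0], 'ee_pos': [203.5, 616.572, 255.107], 'ee_rot': [0.111, 0.698, -0.113, 0.698], 'force': [0.307, 0.665, -1.141], 'wrist_torque': [0.01, -0.012, -0.064], 'finger_gap': 85.299}
[[-0.001  0.313  0.95 ]
 [-0.003  0.95  -0.313]
 [-1.    -0.003  0.   ]]
scene 45.342972449971704 282.4653588730045 205.23450648791336 [1225.3499329   909.87911756  866.36973837] [ 0.24363982  0.85441055 -0.43976616 -0.13125538]
jaw_back [([545.0, -194.0, 60.0], 0.6), ([516.0, -478.0, -3.0], 0.56)]
notch [([523.0, -105.0, 32.0], 0.97)]
fixed_pad [([594.0, 451.0, -2.0], 0.74), ([502.0, 17.0, 66.0], 0.66)]
lever_tip [([545.0, -196.0, 62.0], 0.7), ([439.0, 105.0, 113.0], 0.57)]
jack [([521.0, -99.0, 4.0], 0.87), ([441.0, 103.0, 115.0], 0.58)]
jar [([756.0, -97.0, -1.0], 0.95), ([522.0, -101.0, 30.0], 0.3)]
key_block [([775.0, 133.0, -4.0], 0.92)]
shoehorn [([515.0, -479.0, 0.0], 0.64)]
clip [([594.0, 455.0, -4.0], 0.7)]
top 56.66671384934265 287.77812549467194 207.5329440827045 [ 426.54556919  -23.02588865 1228.44746374] [ 0.71483729 -0.69435867  0.06227475 -0.05473155]
jaw_back [([550.0, -195.0, 62.0], 0.69)]
notch [([527.0, -105.0, 30.0], 0.73)]
fixed_pad [([549.0, -199.0, 62.0], 0.72), ([501.0, 15.0, 62.0], 0.56)]
lever_tip [([448.0, 111.0, 112.0], 0.38)]
jack [([529.0, -98.0, -3.0], 0.62)]
jar [([757.0, -97.0, -3.0], 0.79)]
key_block [([777.0, 131.0, 1.0], 0.74), ([450.0, 109.0, 110.0], 0.73)]
shoehorn [([521.0, -474.0, 1.0], 0.6)]
clip [([593.0, 445.0, -3.0], 0.79)]
wrist 65.70646984690485 283.1118207381157 213.45816965932156 [128.77571259 641.62525942 372.66951462] [0.8006502  0.57881883 0.09059947 0.12537845]
jaw_back []
notch []
fixed_pad []
lever_tip []
jack [([526.0, -100.0, -1.0], 0.62)]
jar []
key_block []
shoehorn []
clip []
```

View pics/scene0.png

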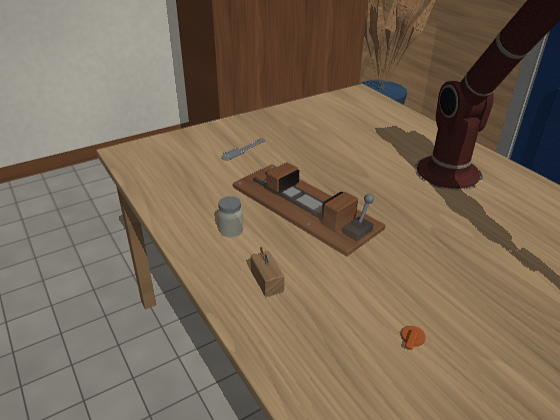

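View pics/top0.png

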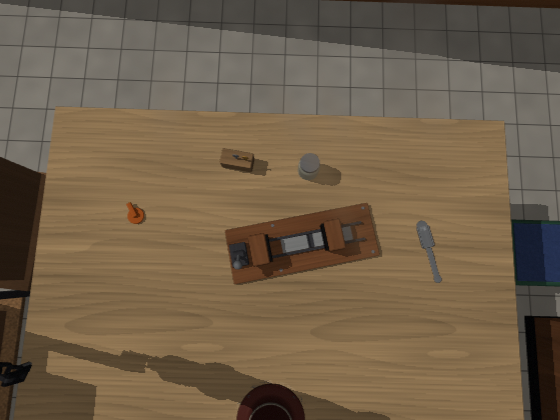

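The pictures show the jack with the sliding jaw at top-view pixel (333,235), the fixed jaw at (260,250) and the lever ball at about (238,265). The notch line is near (311,240). Next I'll enlarge it and fit the board corners.

```bash
python3 - <<'E'
from h import *
im=cv2.imread('pics/top0.png')
c=im[195:295,215:390]; cv2.imwrite('pics/topz.png',cv2.resize(c,None,fx=4.5,fy=4.5,interpolation=cv2.INTER_CUBIC))
im=cv2.imread('pics/scene0.png')
c=im[155:260,225:395]; cv2.imwrite('pics/scz.png',cv2.resize(c,None,fx=4.5,fy=4.5,interpolation=cv2.INTER_CUBIC))
E
```

```text
(no output)
```

View pics/topz.png

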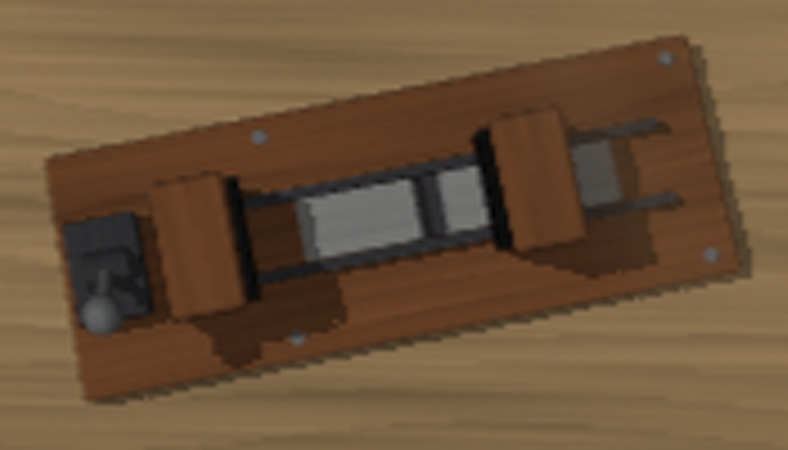

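View pics/scz.png

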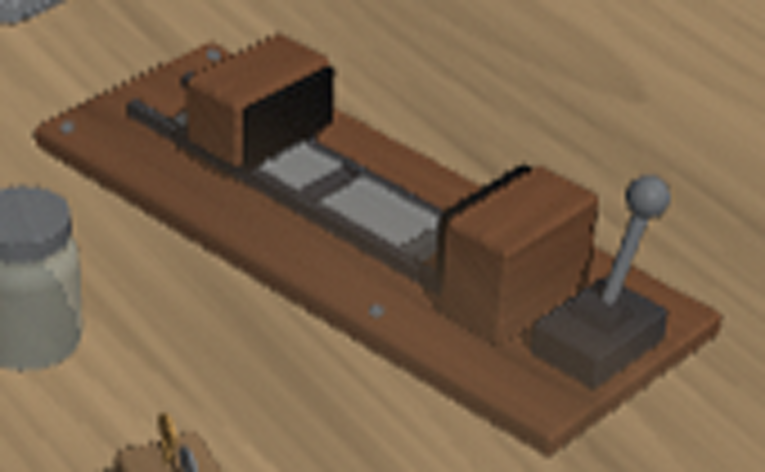

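```bash
cat >> h.py <<'E'
def ray(d,u,v):
    f=210/np.tan(np.radians(d['vfov'])/2)
    r=att(d)@np.array([(u-d['cx'])/f,(v-d['cy'])/f,1.]); return np.array(d['eye']),r
def atz(d,u,v,z):
    e,r=ray(d,u,v); return e+r*(z-e[2])/r[2]
E
python3 - <<'E'
from h import *
from scipy.optimize import least_squares
T=ctrl.read_camera('top');S=ctrl.read_camera('scene')
t=lambda u,v,z:atz(T,215+(u+.5)/4.5-.5,195+(v+.5)/4.5-.5,z)[:2]
s=lambda u,v,z:atz(S,225+(u+.5)/4.5-.5,155+(v+.5)/4.5-.5,z)[:2]
# jack-frame corners: far(+x) is up in top image, +y is left
P=[((85,250),t(47,157,18)),((85,-210),t(687,36,18)),((-85,-210),t(745,272,18)),((-85,250),t(88,402,18)),
   ((85,250),s(548,438,18)),((-85,250),s(722,318,18)),((85,-210),s(35,130,18)),((-85,-210),s(210,42,18))]
def f(p):
    M=R.from_euler('z',p[2]).as_matrix()[:2,:2]
    return np.concatenate([M@np.array(a)+p[:2]-b for a,b in P])
r=least_squares(f,[525,-99,.2],loss='soft_l1',f_scale=3); print(r.x, r.fun.reshape(-1,2).round(1).tolist())
M=R.from_euler('z',r.x[2]).as_matrix()[:2,:2]
j=lambda q:(M.T@(q-r.x[:2])).round(1)
print('notch',j(t(428,207,30)), j(s(331,180,30)))
print('notch edges top',j(t(417,208,30)),j(t(440,205,30)))
print('jaw back top',j(t(560,108,89)),j(t(585,240,89)),'jaw front',j(t(490,115,89)),j(t(512,250,89)))
print('ball',j(t(101,313,110)),j(s(648,197,110)))
print('fixed jaw back', j(t(152,187,90)),j(t(175,318,90)))
for c,d in [('top',T),('scene',S)]:
  for q in ['jaw_back','notch','fixed_pad','lever_tip']:
    for rr in ctrl.tip_of(c,q)[:2]:
      p=w(d,rr['location']); print(c,q,j(p[:2]),p[2].round(),round(rr['confidence'],2))
E
```

```text
[ 5.25330257e+02 -9.76180094e+01  2.19372781e-01] [[0.0, 4.6], [1.5, 0.2], [-0.5, 2.3], [-0.3, 4.4], [1.7, 0.4], [-2.7, -3.2], [0.8, -6.9], [-0.8, -4.9]]
notch [-0.7 -5.8] [-4.2 -7.2]
notch edges top [0.1 1.7] [ -0.9 -14.2]
jaw back top [ 42.7 -99.1] [-44.9 -96.8] jaw front [ 46.9 -52.9] [-42.2 -48.9]
ball [-32.4 216.8] [-39.7 215.2]
fixed jaw back [ 42.  172.8] [-43.7 173. ]
top jaw_back [   1.4 -103.1] 62.0 0.59
top notch [-3.6 -9.2] 30.0 0.63
top fixed_pad [  4.3 117.7] 67.0 0.86
top lever_tip [-27.2 218.3] 112.0 0.5
scene jaw_back [   0.6 -100.4] 61.0 0.67
scene jaw_back [294.9 170.7] -2.0 0.45
scene notch [-4.3 -6.9] 31.0 0.97
scene lever_tip [-37.  215.7] 112.0 0.56
```

```bash
python3 -m inch '1 0 -0.013 0.019 0.05; 1 0 -0.039 0.057 0.15; 1 0 -0.073 0.106 0.28; 1 0 -0.110 0.158 0.42; 1 0 -0.146 0.211 0.57; 1 0 -0.183 0.264 0.72; 1 0 -0.219 0.316 0.85; 1 0 -0.249 0.358 0.95; 1 0 -0.262 0.377 1; 1 0 -0.262 0.377 1' 40
cat > go.py <<'E'
import sys
from h import *
# target in jack frame x y, world z, heading of tool y
O=np.array([525.3,-97.6]);TH=0.2194
M=R.from_euler('z',TH).as_matrix()[:2,:2]
def plan(x,y,z,frame='jack',th=TH):
    o=ctrl.get_obs(); Rt=R.from_quat(o['ee_rot']).as_matrix(); p=np.array(o['ee_pos'])
    q=M@np.array([x,y])+O if frame=='jack' else np.array([x,y])
    d=Rt.T@(np.append(q,z)-p); h=np.arctan2(Rt[1,1],Rt[0,1])
    print('clock',round(o['clock'],2),'tgt',q.round(1),'pos',p.round(1),'jack',(M.T@(p[:2]-O)).round(1),'shift',(d/1000).round(4),'turn',((h-th)/(np.pi/4)).round(4),'F',np.round(o['force'],1),'gap',round(o['finger_gap'],1),'tilt',Rt[:,0].round(3),'q',np.round(o['q'],2))
if __name__=='__main__': a=[float(v) for v in sys.argv[1:4]]; plan(*a)
E
python3 go.py 0 -160 200
```

```text
clock: 3.25
ee_pos: [480.3, 249.3, 256.4]
ee_rot: [0.372, 0.601, -0.372, 0.602]
force: [-0.2, 0.1, -0.1]
finger_gap: -0.3
clock 3.25 tgt [ 560.1 -253.8] pos [480.3 249.3 256.4] jack [ 31.6 348.4] shift [ 0.0564 -0.1537  0.4856] turn 0.3113 F [-0.2  0.1 -0.1] gap -0.3 tilt [ 0. -0. -1.] q [-0.68  0.45  0.23  1.75 -0.12  0.96  0.07]
```

```bash
python3 -m inch '1 0.000 -0.006 0.018 0.05; 1 0.005 -0.021 0.066 0.15; 1 0.010 -0.038 0.122 0.25; 1 0.018 -0.056 0.178 0.31; 1 0.024 -0.074 0.234 0.311; 1 0.030 -0.092 0.29 0.311; 1 0.037 -0.11 0.348 0.311; 1 0.045 -0.128 0.405 0.311; 1 0.052 -0.145 0.458 0.311; 1 0.056 -0.154 0.486 0.311'
python3 go.py 0 -150 80
python3 - <<'E'
from h import *
shot('wrist','w1')
E
```

```text
clock: 4.5
ee_pos: [560.1, -255.6, 199.9]
ee_rot: [0.442, 0.552, -0.443, 0.552]
force: [0.1, 0.9, -0.5]
finger_gap: 0.1
clock 4.5 tgt [ 557.9 -244. ] pos [ 560.1 -255.6  199.9] jack [  -0.4 -161.8] shift [ 0.1199  0.0005 -0.0119] turn 0.001 F [ 0.1  0.9 -0.5] gap 0.1 tilt [-0.001 -0.001 -1.   ] q [ 0.21  0.63  0.3   1.61 -0.22  0.94  0.81]
```

View pics/w1.png

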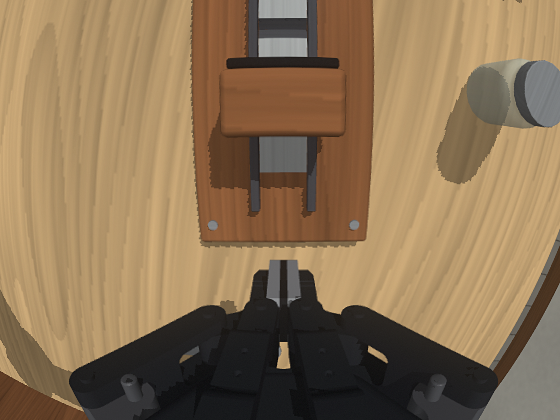

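```bash
cat >> h.py <<'E'
def rayf(d,u,v):
    f=210/np.tan(np.radians(d['vfov'])/2)
    x,y=u-d['cx'],v-d['cy']; r=np.hypot(x,y); th=r/f
    return np.array(d['eye']),att(d)@np.array([np.sin(th)*x/r,np.sin(th)*y/r,np.cos(th)])
def atzf(d,u,v,z):
    e,r=rayf(d,u,v); return e+r*(z-e[2])/r[2]
E
python3 - <<'E'
from h import *
from go import M,O
d=ctrl.read_camera('wrist'); j=lambda u,v,z:(M.T@(atzf(d,u,v,z)[:2]-O)).round(1)
print('board near corners',j(201,241,18),j(366,240,18))
print('notch edges',j(284,19,30),j(284,32,30),'jaw top front L/R',j(230,68,89),j(337,68,89),'jaw top back',j(222,126,89),j(344,126,89), 'jaw bottom back',j(282,137,39))
E
python3 -m inch '1 0.01 0 0 0;1 0.025 0 0 0;1 0.045 0 -0.004 0;1 0.065 0 -0.008 0;1 0.085 0 -0.012 0;1 0.1 0 -0.012 0;1 0.112 0 -0.012 0;1 0.118 0 -0.012 0;1 0.12 0 -0.012 0;1 0.12 0 -0.012 0'
python3 go.py 0 -125 80
```

```text
board near corners [ -86.1 -213.1] [  81.2 -212.4]
notch edges [-1.3 -3.9] [ -1.4 -16.2] jaw top front L/R [-38.5 -55.7] [ 34.8 -56. ] jaw top back [-44.9 -96.5] [ 40.1 -96.7] jaw bottom back [  -3.4 -109. ]
clock: 5.85
ee_pos: [558.3, -241.6, 80.6]
ee_rot: [0.442, 0.552, -0.441, 0.553]
force: [-0.4, -0.4, -1.1]
finger_gap: 0.1
clock 5.85 tgt [ 552.5 -219.6] pos [ 558.3 -241.6   80.6] jack [   0.9 -147.7] shift [ 0.0006 -0.0008 -0.0227] turn 0.0035 F [-0.4 -0.4 -1.1] gap 0.1 tilt [ 0.001 -0.    -1.   ] q [ 0.22  0.77  0.25  1.72 -0.28  0.68  0.84]
```

```bash
python3 -m inch '1 0 0 -0.005 0;1 0 0 -0.015 0;1 0 0 -0.025 0;1 0 0 -0.031 0;1 0 0 -0.034 0;1 0 0 -0.036 0;1 0 0 -0.038 0;1 0 0 -0.04 0;1 0 0 -0.042 0;1 0 0 -0.042 0'
python3 go.py 0 -60 80
```

```text
clock: 7.1
ee_pos: [548.9, -200.5, 80.4]
ee_rot: [0.441, 0.552, -0.441, 0.552]
force: [0.9, -2.4, -1.0]
finger_gap: 0.1
clock 7.1 tgt [ 538.4 -156.2] pos [ 548.9 -200.5   80.4] jack [   0.6 -105.5] shift [ 0.0004 -0.0005 -0.0455] turn 0.0038 F [ 0.9 -2.4 -1. ] gap 0.1 tilt [ 0. -0. -1.] q [ 0.16  0.75  0.25  1.8  -0.29  0.63  0.8 ]
```

```bash
python3 -m inch '1 0 0 -0.003 0;1 0 0 -0.008 0;1 0 0 -0.013 0;1 0 0 -0.018 0;1 0 0 -0.023 0;1 0 0 -0.028 0;1 0 0 -0.033 0;1 0 0 -0.037 0;1 0 0 -0.040 0;1 0 0 -0.040 0'
python3 go.py 0 -44 80
python3 - <<'E'
from h import *
shot('wrist','w2');shot('scene','s2')
E
```

```text
clock: 8.35
ee_pos: [539.8, -160.4, 80.3]
ee_rot: [0.441, 0.553, -0.441, 0.552]
force: [0.8, -1.0, -0.0]
finger_gap: 0.2
clock 8.35 tgt [ 534.9 -140.5] pos [ 539.8 -160.4   80.3] jack [  0.5 -64.5] shift [ 0.0003 -0.0004 -0.0205] turn 0.0045 F [ 0.8 -1.  -0. ] gap 0.2 tilt [-0.001  0.001 -1.   ] q [ 0.09  0.72  0.25  1.86 -0.3   0.6   0.75]
```

View pics/w2.png

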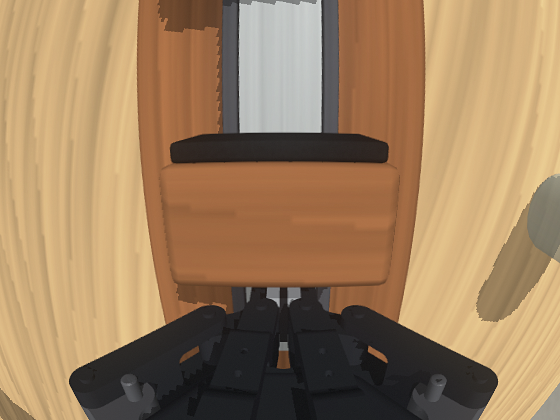

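View pics/s2.png

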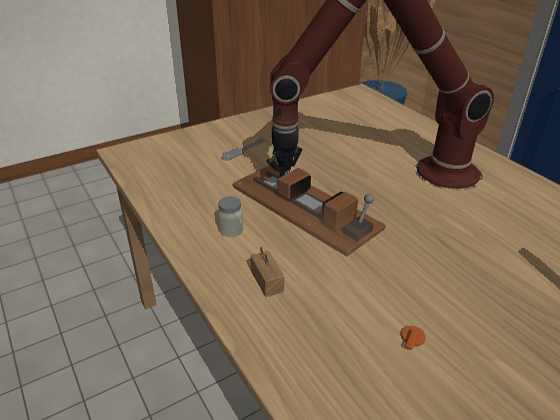

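The wrist view shows the jaw's back edge against the fingers (v≈285) and the notch hidden under the jaw. Next I'll push in small steps.

```bash
python3 -m inch '1 0 0 -0.0015 0;1 0 0 -0.003 0;1 0 0 -0.0045 0;1 0 0 -0.006 0;1 0 0 -0.0075 0;1 0 0 -0.009 0;1 0 0 -0.0095 0;1 0 0 -0.01 0;1 0 0 -0.01 0;1 0 0 -0.01 0'
cat > meas.py <<'E'
from h import *
from go import plan,M,O
import sys
plan(0,-44,80)
d=shot('wrist',sys.argv[1])
g=d['color'][:,:,:].astype(float).sum(2)
# dark pad band in central columns: report rows of transitions at cols 260..310
col=np.median(g[:,262:306],axis=1)
print('pad rows',[int(i) for i in range(100,300) if abs(col[i+1]-col[i])>60])
E
python3 meas.py w3
```

```text
clock: 9.7
ee_pos: [537.6, -151.4, 80.2]
ee_rot: [0.441, 0.553, -0.441, 0.552]
force: [1.6, -1.7, -1.7]
finger_gap: -0.1
clock 9.7 tgt [ 534.9 -140.5] pos [ 537.6 -151.4   80.2] jack [  0.3 -55.2] shift [ 0.0003 -0.0003 -0.0112] turn 0.0039 F [ 1.6 -1.7 -1.7] gap -0.1 tilt [-0.  0. -1.] q [ 0.08  0.72  0.25  1.87 -0.3   0.59  0.74]
pad rows [132, 161, 287, 298]
```

```bash
python3 -m inch '1 0 0 -0.001 0;1 0 0 -0.0015 0;1 0 0 -0.002 0;1 0 0 -0.0025 0;1 0 0 -0.003 0;1 0 0 -0.0035 0;1 0 0 -0.004 0;1 0 0 -0.0045 0;1 0 0 -0.005 0;1 0 0 -0.005 0'
python3 meas.py w4
```

```text
clock: 11.0
ee_pos: [536.7, -146.6, 80.3]
ee_rot: [0.441, 0.552, -0.441, 0.552]
force: [-0.7, -0.9, -0.2]
finger_gap: 0.1
clock 11.0 tgt [ 534.9 -140.5] pos [ 536.7 -146.6   80.3] jack [  0.4 -50.3] shift [ 0.0003 -0.0004 -0.0063] turn 0.004 F [-0.7 -0.9 -0.2] gap 0.1 tilt [-0.  0. -1.] q [ 0.07  0.72  0.25  1.88 -0.3   0.58  0.74]
pad rows [115, 116, 138, 271, 295, 296, 298]
```

```bash
python3 - <<'E'
from h import *
from go import M,O
d=shot('scene','s4')
c=cv2.imread('pics/s4.png')[155:260,225:395]; cv2.imwrite('pics/s4z.png',cv2.resize(c,None,fx=4.5,fy=4.5,interpolation=cv2.INTER_CUBIC))
for r in ctrl.tip_of('scene','jaw_back')[:2]:
    p=w(d,r['location']); print(M.T@(p[:2]-O),p[2],r['confidence'])
d=ctrl.read_camera('wrist')
for z in(84,89): print(z,[(M.T@(atzf(d,284,v,z)[:2]-O)).round(1) for v in (116,138,271)])
for r in ctrl.tip_of('wrist','jaw_back')[:2]:
    p=w(d,r['location']); print(M.T@(p[:2]-O),p[2],r['confidence'])
E
```

```text
[ -1.6301286 -32.4467037] 56.72212224379507 0.78
84 [array([-0.1, 26.6]), array([-0.1, 19. ]), array([  0.1, -31.9])]
89 [array([-0.1, 26.7]), array([-0.1, 19.4]), array([  0.1, -29.3])]
[ -1.35877227 -31.11680272] 60.797977897760944 0.94
```

View pics/w4.png

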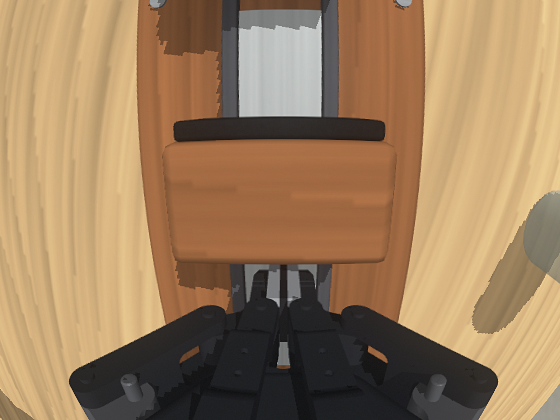

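View pics/s4z.png

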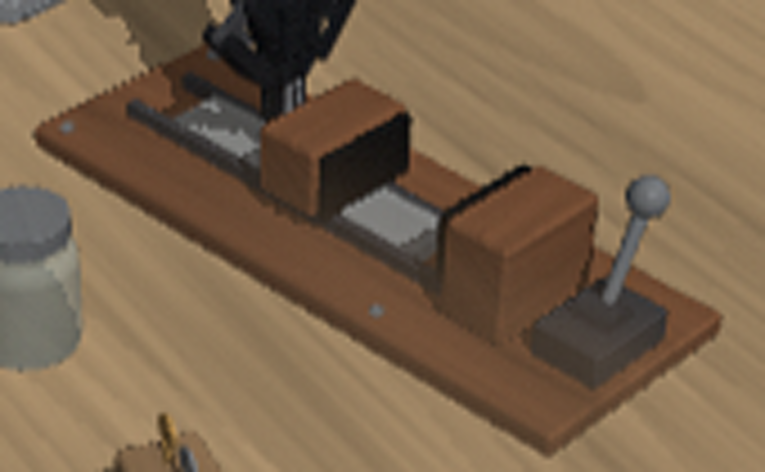

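The jaw has run forward about 6 mm, away from the fingers. Its centre is now over the notch, its back-face centre is at z≈59 and the force is about zero, so it has dropped in. Now I'll back off and rise.

```bash
python3 -m inch '1 0 0 0.008 0;1 0 0 0.02 0;1 0 0 0.03 0;1 -0.01 0 0.03 0;1 -0.03 0 0.03 0;1 -0.06 0 0.03 0;1 -0.095 0 0.03 0;1 -0.125 0 0.03 0;1 -0.14 0 0.03 0;1 -0.145 0 0.03 0'
python3 go.py -36 217 215
python3 - <<'E'
from h import *
from go import M,O
j=lambda p:(M.T@(p[:2]-O)).round(1)
d=shot('wrist','w5')
for q in ['jaw_back','lever_tip','notch']:
  for r in ctrl.tip_of('wrist',q)[:2]:
    p=w(d,r['location']); print(q,j(p),p[2],r['confidence'])
E
```

```text
clock: 12.5
ee_pos: [543.4, -175.8, 226.1]
ee_rot: [0.442, 0.552, -0.441, 0.553]
force: [0.6, -0.0, -0.7]
finger_gap: -0.3
clock 12.5 tgt [442.9 106.4] pos [ 543.4 -175.8  226.1] jack [  0.6 -80.3] shift [ 0.011  -0.0356 -0.2974] turn 0.0042 F [ 0.6 -0.  -0.7] gap -0.3 tilt [ 0.001 -0.    -1.   ] q [ 0.06  0.54  0.33  1.71 -0.21  0.93  0.7 ]
jaw_back [  2.  -31.3] 58.99944469687682 0.64
lever_tip [292.5 173. ] 4.484253430626552 0.24
notch [  2.9 -34. ] 59.57128899523883 0.29
```

View pics/w5.png

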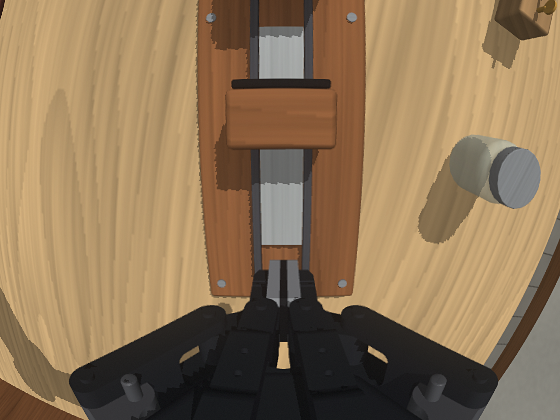

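The notch is under the jaw, and the jaw's back-face centre stays at z≈59, which is 64 minus 5. Next I'll open the gripper and move over the lever so the fingers straddle the ball.

```bash
python3 -m inch '-1 0 -0.002 -0.015 0;-1 0 -0.006 -0.05 0;-1 0 -0.011 -0.095 0;-1 0 -0.017 -0.145 0;-1 0 -0.024 -0.195 0;-1 0 -0.03 -0.24 0;-1 0 -0.034 -0.275 0;-1 0.005 -0.0356 -0.292 0;-1 0.01 -0.0356 -0.297 0;-1 0.011 -0.0356 -0.297 0' 40
python3 go.py -36 217 110
python3 - <<'E'
from h import *
from go import M,O
j=lambda p:(M.T@(p[:2]-O)).round(1)
for c in ['wrist','scene','top']:
  d=shot(c,c+'6')
  for q in ['lever_tip','jaw_back']:
   for r in ctrl.tip_of(c,q)[:2]:
    p=w(d,r['location']); print(c,q,j(p),p[2],r['confidence'])
E
```

```text
clock: 13.95
ee_pos: [443.1, 104.8, 213.7]
ee_rot: [0.441, 0.552, -0.442, 0.552]
force: [-0.6, -0.2, 0.1]
finger_gap: 85.4
clock 13.95 tgt [442.9 106.4] pos [443.1 104.8 213.7] jack [-36.2 215.5] shift [ 0.1037  0.0003 -0.0016] turn 0.002 F [-0.6 -0.2  0.1] gap 85.4 tilt [-0.001 -0.001 -1.   ] q [-0.52  0.39  0.33  2.02 -0.18  0.76  0.13]
wrist lever_tip [-33.8 215.1] 112.99909533065488 0.71
wrist lever_tip [  1.  120.4] 64.46979547508624 0.22
scene lever_tip [-38.6 213. ] 114.19463908832972 0.59
scene jaw_back [ -2.9 -31.7] 59.66652735397565 0.78
top jaw_back [ -0.6 -33.7] 57.75663979680735 0.66
```

View pics/wrist6.png

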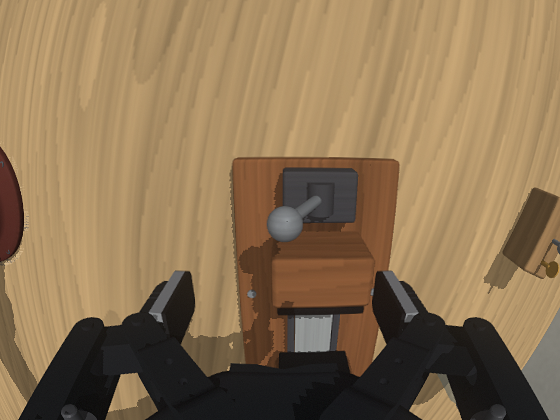

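The ball, at pixel (285,223), is centred between the open fingers. Now I'll descend.

```bash
python3 -m inch '-1 0.008 0 0 0;-1 0.022 0 0 0;-1 0.038 0 0 0;-1 0.054 0 0 0;-1 0.07 0 0 0;-1 0.084 0 0 0;-1 0.094 0 0 0;-1 0.100 0 0 0;-1 0.102 0 0 0;-1 0.102 0 0 0'
python3 go.py 66 216 111
python3 - <<'E'
from h import *
shot('wrist','w7')
E
```

```text
clock: 15.65
ee_pos: [443.2, 105.9, 112.5]
ee_rot: [0.442, 0.552, -0.441, 0.552]
force: [-0.9, 0.9, -0.7]
finger_gap: 85.4
clock 15.65 tgt [542.7 127.6] pos [443.2 105.9 112.5] jack [-35.8 216.5] shift [0.0015 0.1018 0.0008] turn 0.0038 F [-0.9  0.9 -0.7] gap 85.4 tilt [ 0.  0. -1.] q [-0.45  0.56  0.24  2.13 -0.27  0.48  0.22]
```

View pics/w7.png

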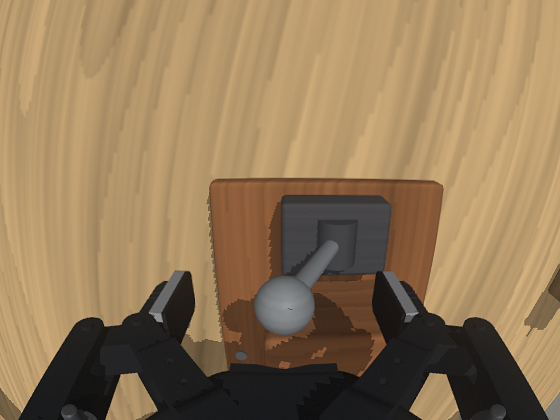

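The ball sits between the pads, level with them. Now I'll push towards +x.

```bash
python3 -m inch '-1 0 0.005 0 0;-1 0 0.014 0 0;-1 0 0.022 0 0;-1 0 0.029 0 0;-1 0 0.035 0 0;-1 0 0.042 0 0;-1 0 0.049 0 0;-1 0 0.056 0 0;-1 0 0.062 0 0;-1 0 0.065 0 0'
python3 go.py 66 216 111
python3 - <<'E'
from h import *
shot('wrist','w8')
E
```

```text
clock: 16.95
ee_pos: [507.2, 120.4, 112.4]
ee_rot: [0.442, 0.552, -0.441, 0.553]
force: [-3.3, -1.0, 2.5]
finger_gap: 85.3
clock 16.95 tgt [542.7 127.6] pos [507.2 120.4 112.4] jack [ 29.8 216.7] shift [0.0014 0.0362 0.0008] turn 0.0039 F [-3.3 -1.   2.5] gap 85.3 tilt [ 0.001  0.    -1.   ] q [-0.44  0.63  0.25  1.95 -0.26  0.59  0.21]
```

View pics/w8.png

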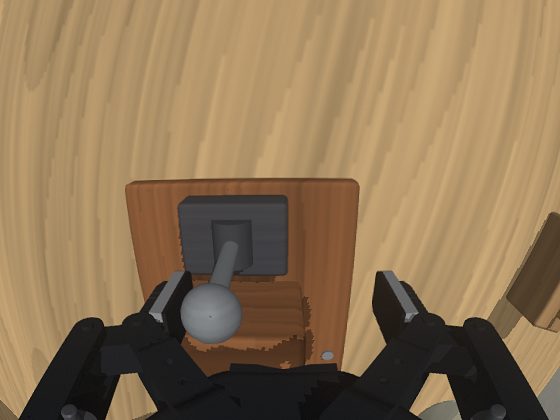

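```bash
python3 -m inch '-1 0 0.004 0 0;-1 0 0.009 0 0;-1 0 0.014 0 0;-1 0 0.019 0 0;-1 0 0.024 0 0;-1 0 0.028 0 0;-1 0 0.031 0 0;-1 0 0.033 0 0;-1 0 0.034 0 0;-1 0 0.034 0 0'
python3 go.py 66 216 111
```

```text
clock: 18.25
ee_pos: [539.5, 127.7, 112.3]
ee_rot: [0.441, 0.552, -0.442, 0.552]
force: [-3.6, -1.8, -2.5]
finger_gap: 85.3
clock 18.25 tgt [542.7 127.6] pos [539.5 127.7 112.3] jack [ 62.9 216.8] shift [0.0013 0.0031 0.0008] turn 0.0037 F [-3.6 -1.8 -2.5] gap 85.3 tilt [-0. -0. -1.] q [-0.43  0.66  0.25  1.86 -0.26  0.65  0.2 ]
```

```bash
python3 -m inch '-1 0 0.001 0 0;-1 0 0.002 0 0;-1 0 0.003 0 0;-1 0 0.004 0 0;-1 0 0.005 0 0;-1 0 0.006 0 0;-1 0 0.006 0 0;-1 0 0.006 0 0;-1 0 0.006 0 0;-1 0 0.006 0 0'
python3 go.py 66 216 111
```

```text
clock: 19.5
ee_pos: [542.9, 128.4, 111.8]
ee_rot: [0.44, 0.554, -0.443, 0.551]
force: [-6.7, -2.2, -0.2]
finger_gap: 85.7
clock 19.5 tgt [542.7 127.6] pos [542.9 128.4 111.8] jack [ 66.4 216.8] shift [ 0.0008 -0.0004  0.0008] turn 0.0037 F [-6.7 -2.2 -0.2] gap 85.7 tilt [-0.006 -0.001 -1.   ] q [-0.43  0.67  0.26  1.85 -0.26  0.66  0.2 ]
```

```bash
python3 -m inch '-1 0 0.001 0 0;-1 0 0.002 0 0;-1 0 0.003 0 0;-1 0 0.004 0 0;-1 0 0.005 0 0;-1 0 0.005 0 0;-1 0 0.005 0 0;-1 0 0.005 0 0;-1 0 0.005 0 0;-1 0 0.005 0 0'
python3 go.py 66 216 111
python3 - <<'E'
from h import *
from go import M,O
j=lambda p:(M.T@(p[:2]-O)).round(1)
for c in ['wrist','scene']:
  d=shot(c,c+'9')
  for q in ['lever_tip','jaw_back']:
   for r in ctrl.tip_of(c,q)[:2]:
    p=w(d,r['location']); print(c,q,j(p),p[2],r['confidence'])
E
```

```text
clock: 20.75
ee_pos: [543.2, 128.5, 111.2]
ee_rot: [0.437, 0.556, -0.446, 0.548]
force: [-14.2, -4.1, 4.1]
finger_gap: 85.5
clock 20.75 tgt [542.7 127.6] pos [543.2 128.5 111.2] jack [ 66.7 216.8] shift [ 0.0002 -0.0007  0.0008] turn 0.0033 F [-14.2  -4.1   4.1] gap 85.5 tilt [-0.017 -0.003 -1.   ] q [-0.43  0.68  0.26  1.84 -0.26  0.68  0.2 ]
wrist lever_tip [ 37.8 215.5] 112.08964671310568 0.6
scene lever_tip [ 31.4 214.8] 112.88319989084744 0.53
scene jaw_back [  2.1 -30.5] 58.82425441467012 0.75
```

View pics/wrist9.png

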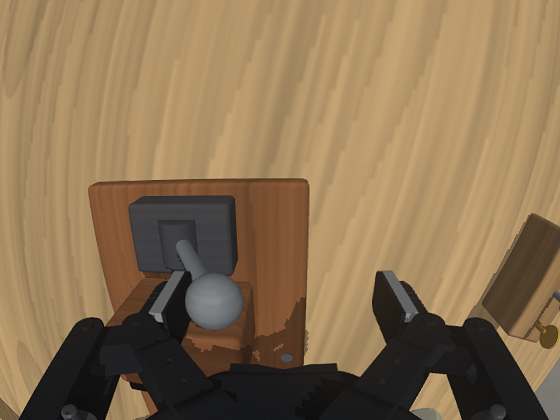

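The lever is at its far stop: force is up to 15 N with no further travel, and the ball is at x≈+38. I'll back off, rise, and check.

```bash
python3 -m inch '-1 0 -0.006 0 0;-1 0 -0.014 0 0;-1 0 -0.022 0 0;-1 0 -0.03 0 0;-1 -0.008 -0.034 0 0;-1 -0.03 -0.034 0 0;-1 -0.06 -0.034 0 0;-1 -0.09 -0.034 0 0;-1 -0.115 -0.034 0 0;-1 -0.125 -0.034 0 0'
python3 go.py 66 216 111
python3 - <<'E'
from h import *
from go import M,O
j=lambda p:(M.T@(p[:2]-O)).round(1)
for c in ['wrist','scene','top']:
  d=shot(c,c+'10')
  for q in ['lever_tip','jaw_back','jar','key_block','shoehorn','clip']:
   for r in ctrl.tip_of(c,q)[:1]:
    p=w(d,r['location']); print(c,q,j(p),p.round(),round(r['confidence'],2))
c=cv2.imread('pics/scene10.png')[155:260,225:395]; cv2.imwrite('pics/s10z.png',cv2.resize(c,None,fx=4.5,fy=4.5,interpolation=cv2.INTER_CUBIC))
E
```

```text
clock: 22.3
ee_pos: [518.1, 122.7, 239.3]
ee_rot: [0.443, 0.552, -0.44, 0.553]
force: [0.3, 0.1, -0.1]
finger_gap: 85.4
clock 22.3 tgt [542.7 127.6] pos [518.1 122.7 239.3] jack [ 40.9 216.6] shift [0.1284 0.0246 0.0007] turn 0.0037 F [ 0.3  0.1 -0.1] gap 85.4 tilt [ 0.004  0.001 -1.   ] q [-0.49  0.46  0.33  1.8  -0.18  0.91  0.14]
wrist lever_tip [ 36.3 214.9] [514. 120. 114.] 0.77
wrist key_block [294.1 174. ] [774. 136.  -2.] 0.85
wrist shoehorn [-1.  -2.2] [ 525. -100.   -2.] 0.2
scene lever_tip [ 30.4 216.4] [508. 120. 114.] 0.6
scene jaw_back [ -0.8 -28.3] [ 531. -125.   55.] 0.95
scene jar [221.9 -49.9] [753. -98.  -3.] 0.59
scene key_block [296.  172.3] [777. 135.  -3.] 0.91
scene shoehorn [ -92.8 -368.3] [ 515. -477.    0.] 0.8
scene clip [185.5 519.9] [593. 450.  -3.] 0.77
top lever_tip [ 43.2 216.2] [520. 123. 111.] 0.62
top jaw_back [  0.1 -34.2] [ 533. -131.   57.] 0.63
top jar [223.3 -49.3] [754. -97.  -3.] 0.85
top key_block [295.4 166.5] [777. 129.  -0.] 0.67
top shoehorn [ -87.8 -368.6] [ 520. -477.    1.] 0.59
top clip [183.9 519.5] [592. 450.  -0.] 0.65
```

View pics/s10z.png

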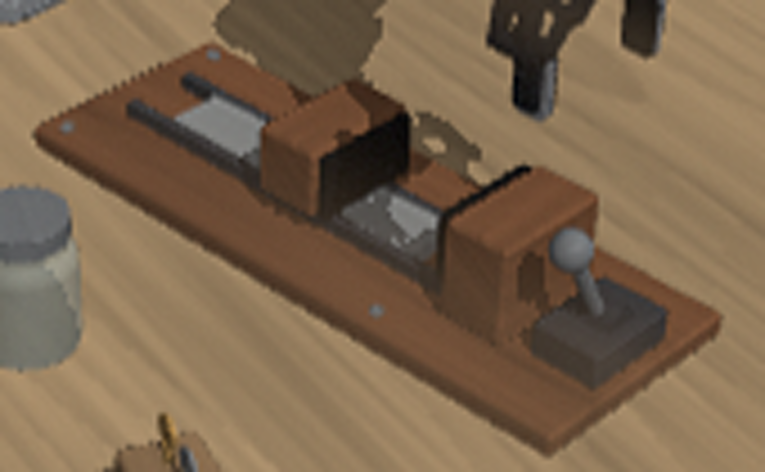

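View pics/wrist10.png

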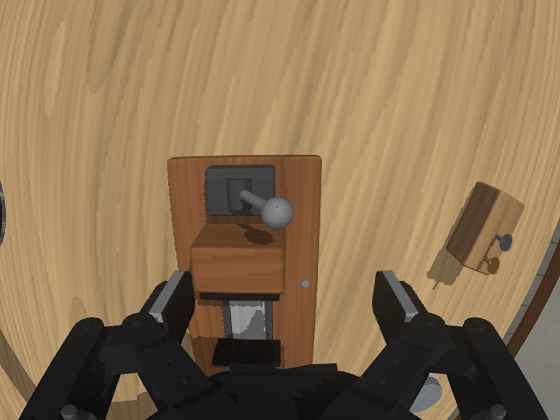

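```bash
python3 - <<'E'
from h import *
from go import M,O
S=ctrl.read_camera('scene');W=ctrl.read_camera('wrist')
p=atz(S,225+(571.5)/4.5-.5,155+(249.5)/4.5-.5,110); print((M.T@(p[:2]-O)).round(1))
print((M.T@(atzf(W,277,212,110)[:2]-O)).round(1), 'block L/R',(M.T@(atzf(W,207,215,43)[:2]-O)).round(1),(M.T@(atzf(W,274,215,43)[:2]-O)).round(1))
E
```

```text
[ 34.3 216.7]
[ 34.6 217.9] block L/R [-38.4 193.3] [ 30.3 193.6]
```

My frame is about 4 mm off in x, since the lever's block measures -38 to +30. Relative to the block, the ball is therefore at +38.6 mm, which matches the far stop at 38.7 mm. The jaw hasn't moved since it dropped, so I'm handing in.

```bash
python3 -c "
from plant import ctrl
print(ctrl.close_job())"
```

```text
the job is handed in; nothing more can be done
None
```

The jack is set: the sliding jaw sits in the notch and the lever is over at its far stop. I handed the job in at about 22.5 s with the arm clear of everything; no verdict is reported.

- **Jaw:** I pushed it along the rail with closed fingers. It fell into the notch by itself: the force dropped to about 0 and it ran about 6 mm ahead of the fingers. Its back-face centre then read mostly 57–60 mm high (one scene reading gave 55, one early wrist reading 61), where 59 mm means dropped. In the pictures it had not moved since.
- **Lever:** I pushed it with the inside of one open finger until the force reached about 15 N with no further travel. From the wrist picture, the ball is 38.6 mm past the lever block's centre, and I work out the far stop to be at 38.7 mm.
- **Disagreements:** My fitted jack frame is about 3–4 mm off across the rail. That is why the direct readings of the ball's x scattered between 30 and 43 mm.
- **Bystanders:** The jar, key block, shoehorn and clip are all where they were, within the detectors' few millimetres.

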